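Offer the offset lever up to the free jig station

ROBOT

A 7-joint arm with a two-finger parallel gripper is mounted at the origin on a cart in front of the work surface, level with it; the furniture and walls round the work are solid. World frame = base frame: x ahead of the robot, y to its left, z up, the work surface at z = 0. Lengths are in m, angles in rad, forces in N, time in s.
With the tool pointing down it reaches from about 0.35 to 0.9 m from the base axis. Payload 7.2 kg.
Tool frame: the origin (TCP) lies at the very end of the fingers, on their centre line; the grasp point (between the pads) lies 19 mm behind it (bot.grip_depth is the distance from the TCP to the grasp point, in m); z points along the fingers, y is the line along which they close (so a half turn about z gives the same grasp; the last joint's range is limited). The gripper opens to 88 mm and grips with 3 to 60 N. Pads are 20 mm wide; open, the fingers measure 115 mm over their backs; the gripper's body (75 mm by 178 mm) begins 61 mm behind the grasp point.
Start: joints at [1.097, 0.411, -0.013, 1.596, 0.006, 1.134, -0.082], TCP at [0.247, -0.574, 0.223] pointing down, gripper open.
Joint ranges: [-2.95, 2.95], [-0.29, 1.99], [-1.47, 1.44], [0.14, 2.54], [-1.03, 4.17], [0.13, 1.85], [-2.86, 2.86]. Speed limits (rad/s): [2.39, 2.39, 3.01, 3.01, 3.14, 3.14, 3.14].

INTERFACE

Orientations are given as a rotation vector (axis times angle).
In Python, from rig import bot, snapshot gives the robot as it stands (bot), with the cameras as plain functions.
- The arm moves only by the tool hand_motion, called after "Call:" in YAML: its name, and indented under it one key for each argument. Schema: {"type":"object","properties":{"ticks":{"type":"array","items":{"type":"object","properties":{"tx":{"type":"number"},"ty":{"type":"number"},"tz":{"type":"number"},"rx":{"type":"number"},"ry":{"type":"number"},"rz":{"type":"number"}},"additionalProperties":false},"minItems":1,"maxItems":12},"finger_gap":{"type":"number"},"force":{"type":"number"},"only":{"type":"string"},"quiet":{"type":"boolean"},"lines":{"type":"string"}},"required":["ticks"],"additionalProperties":false}. ticks is a list of rows, 1 to 12 of them, each an object with the fields tx, ty, tz (the shift in fractions of the full range, 1 being 1 m), rx, ry, rz (a rotation vector in parts of the range, where 1.0 means pi/2 rad); a field left out counts as zero; each row is the pose to reach, as a shift and turn from the pose commanded when the call began, along the tool's axes at that moment; what a row does not reach only later rows make up. A row lasts 1/8 s, in which the tool goes at most 0.0625 m and 0.188 rad, less where a joint would pass 70% of its speed; a pose out of reach is approached as far as the arm can. finger_gap is the finger opening in m, set as the call begins (left out keeps the last). The fingers move at their own pace and stop on an object; force is the grip in N (left out, the last holds). Time passes only in rows, so rows that do not move let the fingers close. The tool returns the time, the measured TCP pose, the force, the opening and the grip force at its end. only (a regular expression) keeps the lines of the reply that match it, lines (a string "A,B") keeps lines A to B, and quiet returns only ok. Input that does not fit is refused with a message, and nothing moves.
- bot.observe(): the state, without advancing time (a new reading comes with each control period).
- snapshot(name): name is "scene" or "top"; returns a dict with "pixels" (384x512x3 uint8, red, green, blue), "fx", "fy", "cx", "cy" (pixels), "R" (3x3) and "t" (3): a world point X has camera coordinates R X + t. Camera axes: x right, y down, z forward; pixel columns grow to the right and rows downward; lengths in m; the calibration is good to about 2 mm. A picture is of the moment at which its call begins. There is no depth.
- bot.sign_off(): hands the job in; it is judged then, once.
The state is a dict: "clock": time; "qpos": joint angles; "qvel": joint speeds; "joint_efforts": joint torques, N m; "ee_pos": TCP position; "ee_rot": TCP orientation; "wrist_force": force on the tool from outside, world axes, zero at the start; "ft_torque": the same for the moment, N m; "width": finger opening in m; "gripper_force": force on a finger pad.
Only numpy, scipy, OpenCV 4.12 (cv2) and the standard library are available. Lean on these libraries where they do the work, as an engineer would, in place of code of your own. Each camera call takes 0.05 s, during which the arm holds its last target. There are 200 camera calls.

TASK

Two lever stations stand side by side on the assembly jig; one already carries a finished lever locked down by a collar, the other has only a flat washer round its post. Pick up the loose cast lever by its balance point (close to the heavy boss, not mid-length) and hold it level over the free station, with the boss hole straight over the tall post, the small eye over the short pin, and the underside about 40 mm clear above the tall post's top. Finish while still holding it there, without lowering it on, and do not touch the seated lever or disturb the washer and the other things on the bench.

Things in the scene. Friction and masses are not known exactly. Their poses are not given: they have to be found in the camera images.
- lever: loose bare-metal lever lying flat: boss 46 mm across, 35 tall, with a 20 mm hole at one end; bar 16 wide, 16 thick; eye 26 across, 18 tall, 13 mm hole at the other end; 201 mm long, one flat underside, 0.4 to 0.7 kg. Origin: the balance point on the underside, on the bar 20.5 mm beyond the boss's edge; x along the bar to the eye, z up. Grip across the bar (y). Shape and balance never vary
- lever_boss (a point): centre of the boss hole's mouth on the loose lever's underside, at x = -43.5 mm in the lever's frame; axes as the lever's
- lever_eye (a point): centre of the small eye's hole on the loose lever's underside, at x = +121.5 mm in the lever's frame; axes as the lever's
- jig: fixed plain metal plate 215 x 150 x 12 mm; origin at the centre of its underside, x from the posts to the pins. Stations a (y = +45 mm) and b (y = -45 mm), each with a tall post (18 mm across, x = -82.5, top 72 mm above the bench) for the boss and a short pin (10 mm across, x = +82.5, top at 42 mm) for the eye
- post_a (a point): centre of the top of station a's tall post; axes as the jig's
- pin_a (a point): centre of the top of station a's short pin
- post_b (a point): centre of the top of station b's tall post; axes as the jig's
- pin_b (a point): centre of the top of station b's short pin
- seated_lever: a second lever of the same shape, already seated and locked down by a round collar (30 mm across, its top 61 mm above the bench) on one of the stations (either one, it differs between starts), its boss top 51 mm above the bench; origin on its boss axis at its foot 12 mm above the bench, x along its bar to the eye. Leave it alone
- washer: flat dark washer 36 mm across, 20 mm hole, 4 mm thick, lying round the tall post of the free station; origin at the centre of its underside, 12 mm above the bench. Leave it there
- elec_tape: roll of black tape, 59 mm across, 19 mm high, a bystander; origin at the centre of its underside
- bench_brush: small orange brush, 85 x 30 x 23 mm, a bystander; origin at the centre of its underside
- bolt_0: bolt standing on its head, 55 mm tall, 16 mm across, a bystander; origin at the centre of its underside

How it is judged:
On the way:
1. the loose lever is gripped at its balance point and lifted clear of the bench (x of the grasp point in the frame of lever between -0.018 and 0.018 m and contact force between lever and the fingers above 2 N and height (world z) of lever above 0.04 m), for 0.2 s.
At the end, for the whole second after the job is handed in: the lever rests in the fingers, gripped within 18 mm of its balance point, level within 0.1 rad, boss hole within 15 mm of the free post's axis, eye within 20 mm of its pin's axis, underside 12 to 80 mm above the post's top, touching neither jig, washer nor seated lever (x of the grasp point in the frame of lever between -0.018 and 0.018 m and contact force between lever and the fingers above 2 N and contact force between lever and jig below 0.2 N and contact force between lever and seated_lever below 0.2 N and contact force between lever and washer below 0.2 N and angle between lever's own z axis and vertical below 0.1 rad and linear speed of lever below 0.02 m/s and angular speed of lever below 0.1 rad/s and ((horizontal distance between seated_lever and post_b below 0.02 m and horizontal distance between lever_boss and post_a below 0.015 m and horizontal distance between lever_eye and pin_a below 0.02 m and z of lever_boss in the frame of post_a between 0.012 and 0.08 m) or (horizontal distance between seated_lever and post_a below 0.02 m and horizontal distance between lever_boss and post_b below 0.015 m and horizontal distance between lever_eye and pin_b below 0.02 m and z of lever_boss in the frame of post_b between 0.012 and 0.08 m))); the arm keeps its last pose, push and grip.
It fails at once if the seated lever is struck with more than 3 N (contact force between seated_lever and lever above 3 N or contact force between seated_lever and the fingers above 3 N or contact force between seated_lever and the arm above 3 N).
It fails at once if the washer is moved by more than 10 mm (distance of washer from where it was at the start of the episode above 0.01 m).
It fails at once if a bystander is moved by more than 30 mm (distance of any of elec_tape, bench_brush, bolt_0 from where it was at the start of the episode above 0.03 m).
It also fails if it takes over 27 s, if anything falls off the work surface, if the arm or the gripper's body presses on something with over 40 N, if the wrist force passes 120 N, or if a joint passes its speed limit or range.

## Working session

There is one attempt and no reset: what is moved stays moved. The work goes in short steps, Python scripts to look and compute and a tool call to move; the robot and the scene stay as the last step left them, time stands still between calls to the robot, and variables do not carry over. Pictures are saved under pics/ and viewed, at most 10 in all, crops included, and the job is handed in when it is done.

```bash
ls; mkdir -p pics; python3 - <<'E'
from rig import bot, snapshot
import cv2,pickle
d={}
for n in("scene","top"):
    s=snapshot(n);d[n]=s
    cv2.imwrite(f"pics/{n}0.png",cv2.cvtColor(s["pixels"],cv2.COLOR_RGB2BGR))
    print(n,s["fx"],s["cx"],s["cy"],s["R"],s["t"])
pickle.dump(d,open("d0.pkl","wb"))
o=bot.observe();print(o["clock"],o["ee_pos"],o["ee_rot"],o["width"])
E
```

```text
pics
rig.py
scene 427.8735989423356 257.03528068826637 190.44851495851353 [[ 0.8144557  -0.58001406 -0.0156719 ]
 [-0.36311535 -0.48844759 -0.79345207]
 [ 0.45255846  0.65192227 -0.60843093]] [-0.53931663  0.13144994  1.24364774]
top 375.65887659202934 249.22912458701794 191.2370890405044 [[-0.02812248 -0.99956714 -0.00864015]
 [-0.98557453  0.02916982 -0.16670922]
 [ 0.16688909  0.00382723 -0.98596825]] [-0.22305516  0.51454188  0.95608702]
0.1 [ 0.24651622 -0.57385603  0.22191772] [-3.07582888e+00 -6.32852866e-01  5.87575384e-04] 0.08790581310458116
```

View pics/scene0.png

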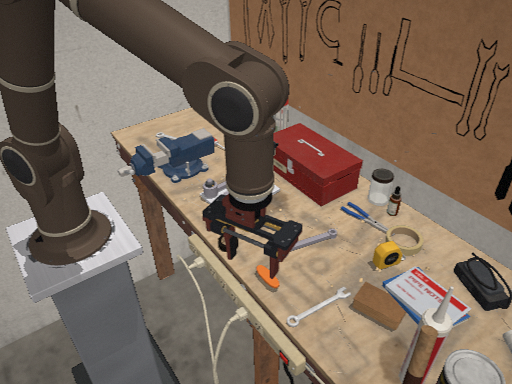

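View pics/top0.png

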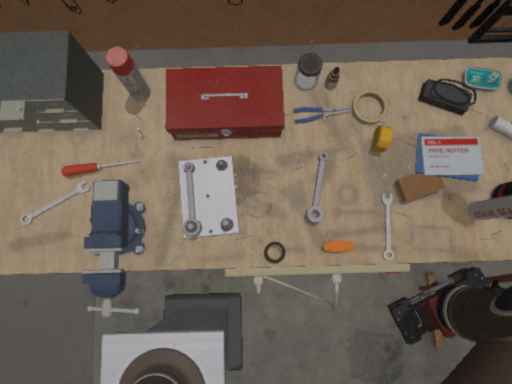

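The top view shows the jig at about (208,197). The seated lever is on its left station, with its boss at (192,228). The free station is on the right, with its post at (226,224) and pin at (221,165). The loose lever has its boss at (315,214) and eye at (322,156), the tape is at (275,252) and the brush at (338,247). In the scene view the gripper hides the jig and half of the lever. I'll enlarge a crop and pull out the contours.

```bash
cat > h.py <<'E'
import numpy as np,cv2
def ray(s,u,v):
    C=-s["R"].T@s["t"]; d=s["R"].T@np.array([(u-s["cx"])/s["fx"],(v-s["cy"])/s["fy"],1]); return C,d
def onplane(s,u,v,z):
    C,d=ray(s,u,v); return C+d*(z-C[2])/d[2]
def proj(s,X):
    c=s["R"]@np.array(X)+s["t"]; return np.array([s["fx"]*c[0]/c[2]+s["cx"],s["fy"]*c[1]/c[2]+s["cy"]])
def tri(s1,p1,s2,p2):
    C1,d1=ray(s1,*p1);C2,d2=ray(s2,*p2)
    a=np.linalg.lstsq(np.c_[d1,-d2],C2-C1,rcond=None)[0]
    A,B=C1+a[0]*d1,C2+a[1]*d2
    return (A+B)/2,np.linalg.norm(A-B)
def crop(s,x0,y0,x1,y1,k,f):
    cv2.imwrite(f,cv2.cvtColor(cv2.resize(s["pixels"][y0:y1,x0:x1],None,fx=k,fy=k,interpolation=cv2.INTER_CUBIC),cv2.COLOR_RGB2BGR))
E
python3 - <<'E'
import pickle;from h import *
d=pickle.load(open("d0.pkl","rb"));s=d["top"]
crop(s,170,145,340,265,4.7,"pics/c1.png")
for n,p,z in(("boss",(315,214),.035),("eye",(322,156),.018),("post",(226,224),.072),("pin",(221,165),.042),("tape",(275,252),.019),("brush",(338,247),.02)):print(n,onplane(s,*p,z))
E
```

```text
boss [ 0.44290979 -0.41000866  0.035     ]
eye [ 0.60471369 -0.44140106  0.018     ]
post [ 0.42020011 -0.17654558  0.072     ]
pin [ 0.58177344 -0.16386707  0.042     ]
tape [ 0.34679611 -0.30129798  0.019     ]
brush [ 0.35514477 -0.46827094  0.02      ]
```

View pics/c1.png

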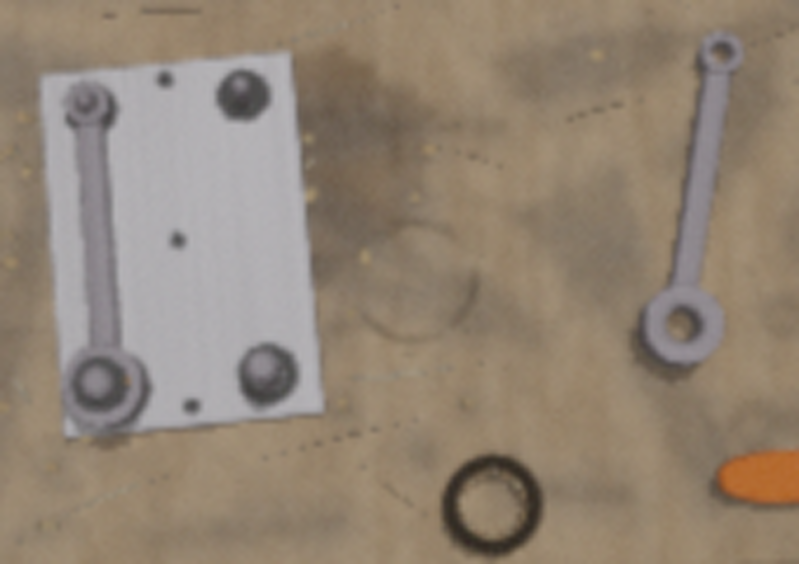

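```bash
python3 - <<'E'
import pickle;from h import *
from scipy.spatial.transform import Rotation as Ro
d=pickle.load(open("d0.pkl","rb"));s=d["scene"]
for X in((.443,-.41,.035),(.6,-.44,.018),(.42,-.177,.072),(.58,-.164,.042),(.247,-.574,.22),(.247,-.574,.55),(.6,-.6,.2),(.6,-.6,.55),(.55,-.7,.2),(.55,-.7,.55),(.25,.2,.25),(.25,.2,.6),(.7,-.42,.2),(.7,-.42,.55)):print(X,proj(s,X).round())
print(Ro.from_rotvec([-3.07582888,-.632852866,.000587]).as_matrix().round(3))
t=d["top"]["pixels"]
hsv=cv2.cvtColor(t,cv2.COLOR_RGB2HSV)
for p in((315,207),(318,190),(322,151),(310,190),(205,200),(226,223),(221,164),(315,214)):print(p,t[p[1],p[0]],hsv[p[1],p[0]])
E
```

```text
(0.443, -0.41, 0.035) [279. 243.]
(0.6, -0.44, 0.018) [329. 231.]
(0.42, -0.177, 0.072) [225. 193.]
(0.58, -0.164, 0.042) [266. 180.]
(0.247, -0.574, 0.22) [253. 265.]
(0.247, -0.574, 0.55) [248. 115.]
(0.6, -0.6, 0.2) [383. 211.]
(0.6, -0.6, 0.55) [414.  66.]
(0.55, -0.7, 0.2) [403. 244.]
(0.55, -0.7, 0.55) [444.  91.]
(0.25, 0.2, 0.25) [111. 109.]
(0.25, 0.2, 0.6) [ 81. -13.]
(0.7, -0.42, 0.2) [357. 162.]
(0.7, -0.42, 0.55) [376.  31.]
[[ 0.919  0.395 -0.001]
 [ 0.395 -0.919  0.001]
 [-0.    -0.001 -1.   ]]
(315, 207) [145 140 145] [150   9 145]
(318, 190) [142 135 142] [150  13 142]
(322, 151) [143 130 119] [ 14  43 143]
(310, 190) [150 131 107] [ 17  73 150]
(205, 200) [176 174 177] [140   4 177]
(226, 223) [141 137 142] [144   9 142]
(221, 164) [101  96 101] [150  13 101]
(315, 214) [118 103  86] [ 16  69 118]
```

Units first: turns go in shares of pi/2 rad. So 0.616 rad / 1.5708 = 0.3922.

Call:
hand_motion:
  ticks:
    - {"tx": 0.05,"ty": 0.02,"tz": -0.01,"rz": 0.0637}
    - {"tx": 0.1,"ty": 0.04,"tz": -0.02,"rz": 0.1273}
    - {"tx": 0.15,"ty": 0.06,"tz": -0.03,"rz": 0.191}
    - {"tx": 0.2,"ty": 0.08,"tz": -0.03,"rz": 0.2546}
    - {"tx": 0.25,"ty": 0.1,"tz": -0.03,"rz": 0.3183}
    - {"tx": 0.28,"ty": 0.12,"tz": -0.03,"rz": 0.3922}
    - {"tx": 0.28,"ty": 0.12,"tz": -0.03,"rz": 0.3922}
    - {"tx": 0.28,"ty": 0.12,"tz": -0.03,"rz": 0.3922}

```text
clock: 1.1
ee_pos: [0.5502, -0.5743, 0.2519]
ee_rot: [-3.124, 0.329, 0.003]
wrist_force: [-0.1, -0.3, -0.0]
width: 0.0879
gripper_force: 0.0
```

```bash
python3 - <<'E'
from rig import bot, snapshot
import pickle;from h import *
d={n:snapshot(n) for n in("scene","top")}
pickle.dump(d,open("d1.pkl","wb"))
crop(d["scene"],190,140,360,268,4.7,"pics/c2.png")
E
```

```text
(no output)
```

View pics/c2.png

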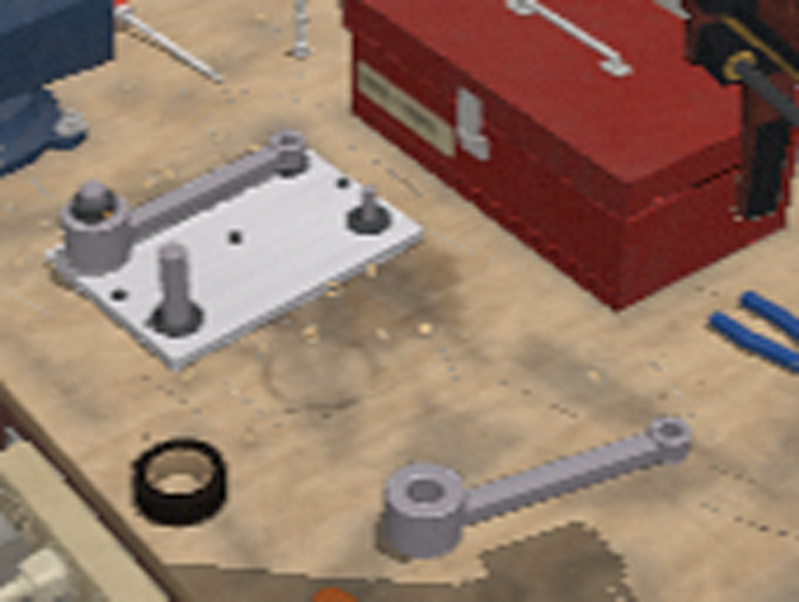

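The arm is now out of the way. In the scene view the free post top is at about (227.0,193.6) and the pin top at (268.7,180.9). The loose boss hole is at (280.6,244.5) and the eye at (332.8,231.9). I'll refine the holes with contours and triangulate.

```bash
python3 - <<'E'
import pickle;from h import *
d=pickle.load(open("d1.pkl","rb"));S,T=d["scene"],d["top"]
def holes(s,x0,y0,x1,y1):
    k=6;im=cv2.resize(s["pixels"][y0:y1,x0:x1],None,fx=k,fy=k,interpolation=cv2.INTER_CUBIC).astype(int)
    m=(np.abs(im[...,0]-im[...,2])<17)&(im.max(2)>85)
    m=m.astype(np.uint8)*255
    cs,h=cv2.findContours(m,cv2.RETR_CCOMP,cv2.CHAIN_APPROX_NONE)
    for c,q in zip(cs,h[0]):
        a=cv2.contourArea(c)
        if a<60: continue
        e=cv2.fitEllipse(c);print("hole" if q[3]>=0 else "blob",round(a/36,1),(np.array(e[0])+.5)/k-.5+[x0,y0],np.round(np.array(e[1])/k,1))
print("top");holes(T,300,145,335,228)
print("scene");holes(S,265,222,342,265)
P={"post":((227,193.6),(226.2,222.9)),"pin":((268.7,180.9),(221.7,164.6)),"boss":((280.6,244.5),(315.1,214.1)),"eye":((332.8,231.9),(323.4,156.1))}
W={}
for n,(a,b) in P.items():
    W[n],e=tri(S,a,T,b);print(n,W[n].round(4),round(e,4))
for a,b in(("post","pin"),("boss","eye")):
    v=W[b]-W[a];print(a,np.hypot(*v[:2]),np.arctan2(v[1],v[0]))
E
```

```text
top
blob 585.2 [317.52120717 192.25108846] [17.  72.8]
hole 2.5 [317.20729446 212.44010417] [1.  3.8]
hole 29.8 [314.12332408 213.98431905] [5.7 6.6]
hole 8.8 [322.69062551 156.36775843] [3.2 3.6]
scene
blob 642.8 [298.79753621 242.48011907] [19.4 67.9]
post [ 0.4248 -0.1776  0.0685] 0.0033
pin [ 0.5866 -0.1669  0.0379] 0.006
boss [ 0.445  -0.4121  0.0308] 0.0044
eye [ 0.607  -0.4471  0.0137] 0.0034
post 0.16214433906962067 0.06648140056391229
boss 0.16573082182814183 -0.21264663962798694
```

```bash
python3 - <<'E'
import pickle;from h import *
d=pickle.load(open("d1.pkl","rb"));S,T=d["scene"],d["top"]
f=lambda u,v,x,y:((u+.5)/4.7-.5+x,(v+.5)/4.7-.5+y)
P={"post":((174,252),(264,366),.072),"pin":((370,192),(243,92),.042),"boss":((426,491),(682,325),.035),"eye":((671,432),(721,52),.018)}
W={};V={}
for n,(a,b,z) in P.items():
    a=f(*a,190,140);b=f(*b,170,145);t,e=tri(S,a,T,b)
    p,q=onplane(S,*a,z),onplane(T,*b,z);W[n]=(p+q)/2;V[n]=t
    print(n,t.round(4),round(e,4),p.round(4)[:2],q.round(4)[:2])
for a,b in(("post","pin"),("boss","eye")):
    for Q in(W,V):
        v=Q[b]-Q[a];L=np.hypot(*v[:2]);th=np.arctan2(v[1],v[0]);c=(Q[a]+v*(.0435/.165))
        print(a,L.round(4),th.round(4),"balance",c[:2].round(4))
E
```

```text
post [ 0.4252 -0.1763  0.069 ] 0.0019 [ 0.4241 -0.1801] [ 0.4241 -0.176 ]
pin [ 0.5869 -0.1656  0.0389] 0.0047 [ 0.5867 -0.1696] [ 0.584  -0.1647]
boss [ 0.4454 -0.4108  0.0313] 0.0033 [ 0.4447 -0.4143] [ 0.4436 -0.4093]
eye [ 0.6075 -0.4456  0.014 ] 0.0021 [ 0.6054 -0.4488] [ 0.6056 -0.4442]
post 0.1616 0.0674 balance [ 0.4666 -0.1752]
post 0.162 0.0661 balance [ 0.4678 -0.1735]
boss 0.1651 -0.212 balance [ 0.4867 -0.4209]
boss 0.1658 -0.2117 balance [ 0.4882 -0.4199]
```

Call:
hand_motion:
  ticks:
    - {"tx": -0.024,"ty": -0.035,"tz": 0.03}
    - {"tx": -0.047,"ty": -0.069,"tz": 0.06}
    - {"tx": -0.07,"ty": -0.103,"tz": 0.1}
    - {"tx": -0.094,"ty": -0.137,"tz": 0.13}
    - {"tx": -0.094,"ty": -0.137,"tz": 0.16}
    - {"tx": -0.094,"ty": -0.137,"tz": 0.16}
    - {"tx": -0.094,"ty": -0.137,"tz": 0.16}
  finger_gap: 0.06

```text
clock: 2.08
ee_pos: [0.488, -0.4219, 0.0943]
ee_rot: [3.123, -0.331, 0.003]
wrist_force: [0.4, -1.0, -0.4]
width: 0.0598
gripper_force: 0.0
```

```bash
python3 - <<'E'
from rig import bot, snapshot
import pickle;from h import *
d={n:snapshot(n) for n in("scene","top")}
pickle.dump(d,open("d2.pkl","wb"))
im=d["scene"]["pixels"][160:290,210:380];t=d["top"]["pixels"][120:250,250:420]
s=np.hstack([im,t]);crop({"pixels":s},0,0,340,130,2.35,"pics/c3.png")
o=bot.observe();print(o["ee_pos"],o["ee_rot"])
E
```

```text
[ 0.48848977 -0.42176644  0.0943992 ] [ 3.12248848 -0.33093685  0.00360357]
```

View pics/c3.png

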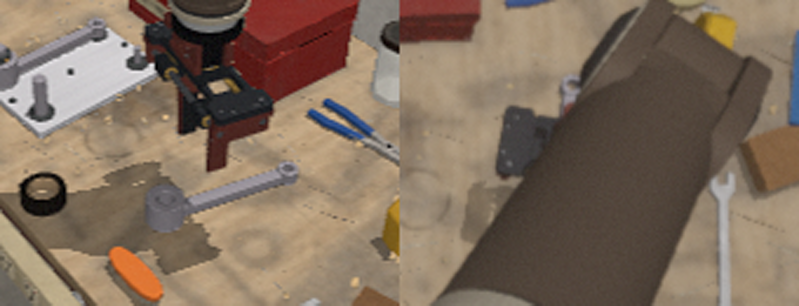

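The scene view on the left shows the fingers straddling the bar at about (262,230) full-frame, just past the boss. In the top view the arm hides the lever. Next I descend.

Call:
hand_motion:
  ticks:
    - {"tz": 0.04}
    - {"tz": 0.07}
    - {"tz": 0.088}
    - {"tz": 0.088}
    - {"tz": 0.088}

```text
clock: 2.8
ee_pos: [0.4887, -0.4211, 0.0059]
ee_rot: [3.123, -0.33, 0.003]
wrist_force: [0.9, -1.3, 0.8]
width: 0.0601
gripper_force: 0.0
```

Call:
hand_motion:
  ticks:
    - {}
    - {}
    - {}
    - {}
    - {}
    - {}
  finger_gap: 0
  force: 50

```text
clock: 3.55
ee_pos: [0.488, -0.4203, 0.0047]
ee_rot: [-3.124, 0.329, 0.0]
wrist_force: [0.2, 0.8, 0.3]
width: 0.0151
gripper_force: 50.0
```

```bash
python3 - <<'E'
from rig import bot, snapshot
import pickle;from h import *
d={n:snapshot(n) for n in("scene",)}
crop(d["scene"],210,160,380,290,4.7,"pics/c4.png")
E
```

```text
(no output)
```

View pics/c4.png

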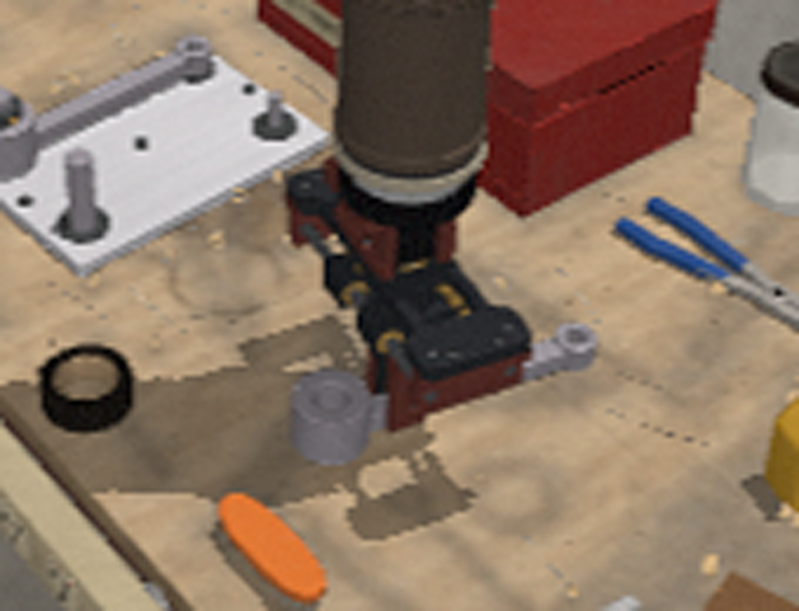

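Scaled: -0.277 rad / 1.5708 = -0.1763.

Call:
hand_motion:
  ticks:
    - {"tz": -0.02}
    - {"tz": -0.05}
    - {"tz": -0.09}
    - {"tz": -0.113}
    - {"tx": -0.01,"ty": -0.035,"tz": -0.113,"rz": -0.0318}
    - {"tx": -0.022,"ty": -0.075,"tz": -0.113,"rz": -0.0637}
    - {"tx": -0.036,"ty": -0.12,"tz": -0.113,"rz": -0.0955}
    - {"tx": -0.05,"ty": -0.165,"tz": -0.113,"rz": -0.1273}
    - {"tx": -0.062,"ty": -0.205,"tz": -0.113,"rz": -0.1592}
    - {"tx": -0.072,"ty": -0.236,"tz": -0.113,"rz": -0.1763}
    - {"tx": -0.072,"ty": -0.236,"tz": -0.113,"rz": -0.1763}
    - {"tx": -0.072,"ty": -0.236,"tz": -0.113,"rz": -0.1763}

```text
clock: 5.1
ee_pos: [0.4668, -0.1753, 0.1183]
ee_rot: [3.139, 0.104, 0.001]
wrist_force: [0.7, -0.1, -6.2]
width: 0.0156
gripper_force: 50.0
```

Call:
hand_motion:
  ticks:
    - {}
    - {}
    - {}
    - {}

```text
clock: 5.6
ee_pos: [0.4668, -0.1747, 0.1175]
ee_rot: [-3.14, -0.104, 0.0]
wrist_force: [-1.1, -0.2, -7.7]
width: 0.0156
gripper_force: 50.0
```

```bash
python3 - <<'E'
from rig import bot, snapshot
import pickle;from h import *
d={n:snapshot(n) for n in("scene","top")}
pickle.dump(d,open("d3.pkl","wb"))
crop(d["scene"],180,110,350,237,4.7,"pics/c5.png")
crop(d["top"],170,130,300,240,5.4,"pics/c6.png")
E
```

```text
(no output)
```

View pics/c5.png

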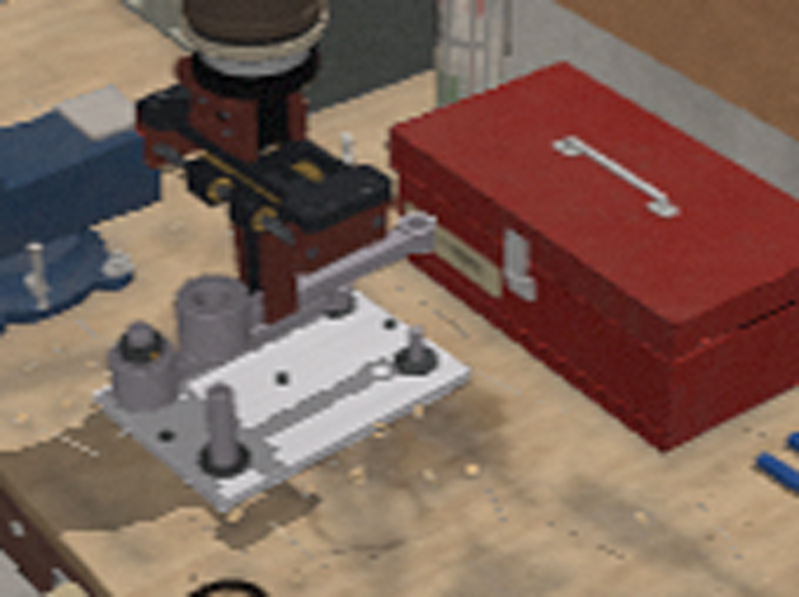

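View pics/c6.png

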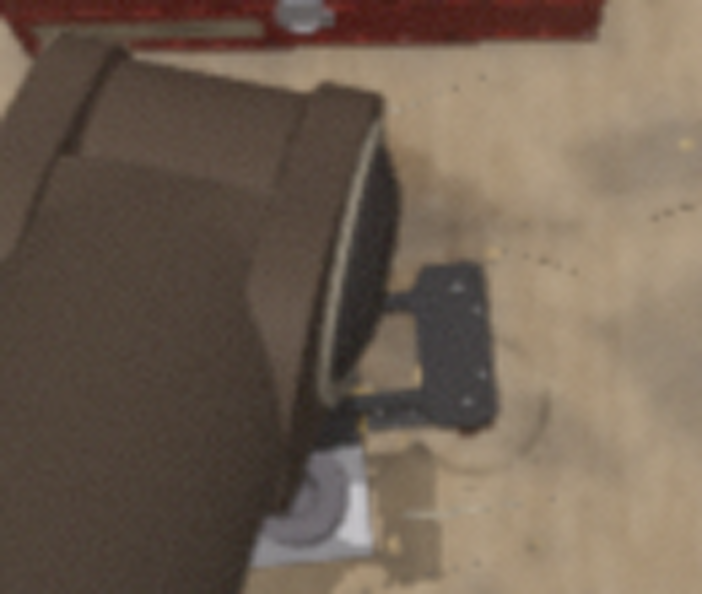

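The scene view shows the held lever level. Its boss hole is at crop (207,298), eye at (418,227), post top at (221,391) and pin top at (417,330). The top view is mostly blocked by the arm. I'll check the offsets within this one view so the calibration bias cancels.

```bash
python3 - <<'E'
import pickle;from h import *
S=pickle.load(open("d3.pkl","rb"))["scene"]
f=lambda u,v:((u+.5)/4.7-.5+180,(v+.5)/4.7-.5+110)
q=lambda u,v,z:onplane(S,*f(u,v),z)[:2]
b,e,p,n=q(207,298,.148),q(418,227,.131),q(221,391,.072),q(417,330,.042)
print(b,e,p,n,"boss-post",b-p,"eye-pin",e-n,"L",np.linalg.norm(e-b),np.linalg.norm(n-p))
E
```

```text
[ 0.41903381 -0.18055672] [ 0.58461475 -0.1734516 ] [ 0.42523841 -0.17831116] [ 0.58876926 -0.1668317 ] boss-post [-0.00620459 -0.00224555] eye-pin [-0.00415451 -0.0066199 ] L 0.16573331263997157 0.16393327638557673
```

The boss is off by about 6 mm and the eye by about 7 mm, both within tolerance. I'll make one small trim, let it settle, and hand in.

Scaled: -0.02 rad / 1.5708 = -0.0127.

Call:
hand_motion:
  ticks:
    - {"tx": 0.002,"ty": -0.001,"rz": -0.0064}
    - {"tx": 0.004,"ty": -0.003,"rz": -0.0127}
    - {"tx": 0.004,"ty": -0.003,"rz": -0.0127}
    - {"tx": 0.004,"ty": -0.003,"rz": -0.0127}
    - {"tx": 0.004,"ty": -0.003,"rz": -0.0127}
    - {"tx": 0.004,"ty": -0.003,"rz": -0.0127}
    - {"tx": 0.004,"ty": -0.003,"rz": -0.0127}

```text
clock: 6.58
ee_pos: [0.4706, -0.1713, 0.1177]
ee_rot: [3.139, 0.136, 0.0]
wrist_force: [-0.3, -1.2, -6.6]
width: 0.0153
gripper_force: 50.0
```

```bash
python3 - <<'E'
from rig import bot, snapshot
print(abs(bot.observe()["qvel"]).max())
print(bot.sign_off())
E
```

```text
0.0018295857941290578
the job is handed in; nothing more can be done
None
```

I handed the job in at 6.6 s with the lever gripped at its balance point and held level over free station b, its underside about 41 mm above the post top; the sign-off returned no verdict. Before a last 5 mm trim that I did not re-measure, the boss was about 6.6 mm off the post and the eye 7.8 mm off the pin, both inside the limits.

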